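# Knock the shelf beam home

### The arm

A 6-joint arm with a two-finger parallel gripper is mounted at the origin on the work surface. World frame = base frame: x ahead of the robot, y to its left, z up, the work surface at z = 0. Lengths are in m, angles in rad, forces in N, time in s.
With the tool pointing down it reaches from about 0.3 to 0.825 m from the base axis. Payload 5.4 kg.
Tool frame: the origin (TCP) lies between the finger pads; the fingertips stand 8 mm ahead of it and the grasp point (between the pads) lies 11 mm behind it; x points along the fingers, y is the direction in which the jaws open and shut, and the axes are right-handed (so a half turn about x gives the same grasp; the last joint's range is limited). The gripper opens to 92 mm and grips with 3 to 60 N. Pads are 20 mm wide; open, the fingers measure 128 mm over their backs; the gripper's body (75 mm by 189 mm) begins 69 mm behind the grasp point.
Start: joints at [1.03, 0.158, 1.597, -0, 1.386, -0.21], TCP at [0.187, 0.544, 0.223] pointing down, gripper open.
Joint ranges: [-2.91, 2.91], [-0.94, 2.29], [0.18, 2.7], [-1.29, 4.43], [0.17, 2.64], [-3, 3]. Speed limits (rad/s): [2.57, 2.57, 3.14, 3.14, 3.14, 3.14].

### API

Orientations are given as a unit quaternion [w, x, y, z].
In Python, from cell import monitor, vision, close_job, nets gives the robot as it stands.
- The arm moves only by the tool step_arm, never from a script. Its argument "deltas" is a list of rows, each a list of 7 numbers: the shift along the tool's x, y, z in m, then the turn, a rotation vector about the tool's x, y, z in degrees, then the opening, from -1 (shut) to 1 (fully open). A call has exactly 5 rows; each row is the pose to reach, as a shift and turn from the pose measured when the call began, along the tool's axes at that moment; what a row does not reach only later rows make up. A row lasts 1/12 s, in which the tool goes at most 41.7 mm and 7.16 degrees, less where a joint would pass 70% of its speed; a pose out of reach is approached as far as the arm can. A call with a gripper value outside its range is refused whole. The fingers move at their own pace and stop on an object; the grip force is fixed at half the most. Time passes only in rows, so rows that repeat a pose let the fingers close, or fill a call up. It gives the time, the measured TCP pose, the force and the opening at its end, in the units of the state.
- monitor.sense(): the state, without advancing time (a new reading comes with each control period).
- vision.capture(name): name is "side" or "top"; returns (picture, depth): 400x640x3 uint8, red, green, blue; 400x640 float32, m along the optical axis (not along the pixel's ray), 0 where there is no reading.
- vision.get_calibration(name): a dict with "fx", "fy", "cx", "cy" (pixels), "rvec" (rotation vector, rad) and "tvec" (3), from world to camera coordinates, as OpenCV has them. Camera axes: x right, y down, z forward; pixel columns grow to the right and rows downward; lengths in m; the calibration is good to about 2 mm. A picture is of the moment at which its call begins. get_calibration takes no time and is no camera call.
- close_job(): hands the job in, once; it reports no verdict.
Trained networks look in the newest picture that a camera, given by its name, has taken for a name from the list of things; names that differ only in an ending like _2 or _b are one class to them, and where a whole thing is asked for, a point or a joint stands for the part that bears it (a point fixed in the world has none). Each returns a list of dicts, best first, with "confidence" (0 to 1); they miss things now and then, are a little off and sometimes report something else, mostly with a low value. They report only what shows in the picture. A call takes as long as a camera call.
- nets.search_frame(camera, label): "location" ([row, column] in pixels, amid what is visible of it).
- nets.outline_of(camera, label): "mask" (400x640 bool, what is visible of it) and "location" ([row, column] in pixels, amid what is visible of it).
- nets.spot_point(camera, label): "location" ([row, column] in pixels: a listed point, or the origin of a listed thing).
The state is a dict: "time_s": time; "joint_positions": joint angles; "qd": joint speeds; "tau": joint torques, N m; "ee_pos": TCP position; "ee_rot": TCP orientation; "ft_force": force on the tool from outside, world axes, zero at the start; "torque": the same for the moment, N m; "gripper_width": finger opening in m.
Only numpy, scipy, OpenCV 4.12 (cv2) and the standard library are available. Lean on these libraries where they do the work, as an engineer would, in place of code of your own. Each camera call takes 0.05 s, during which the arm holds its last target. There are 200 camera calls.

### The job

The front beam of the blue bench-top shelf frame is hooked into its posts but still stands proud at both ends. Take the rubber mallet and knock the beam down with sharp taps until both ends are fully home, flush with the post tops, working the two ends by turns so that neither ever gets more than about a centimetre lower than the other. Then stand the mallet back on the bench on its rubber face, and leave the other things as they are.

Things in the scene. Friction and masses are not known exactly. Their poses are not given: they have to be found in the camera images.
- shelf: Blue boltless bench-top shelf frame, its deck not yet on, fixed on the bench: four square posts 40 x 40 mm, 220 mm high, black caps. Origin: on the bench midway between the two front posts; x points away from the robot to the rear posts (260 mm behind), y to the left, z up. Post centres at y = +-170 mm. Rear and side beams are already home, tops flush with the post tops; the middle is open.
- left_post_top (a point): Top centre of the front post at the front beam's left (+y) end, 220 mm above the bench; its height is where the top of the front beam must come to.
- right_post_top (a point): The same on the front post at the right (-y) end.
- beam: Front beam, the only one standing above the posts: blue hollow steel, 40 mm wide, 60 high, 300 long, between the front posts, with a hooked plate at each end hanging in the post's slots. Origin: middle of its top at the left end; it lies along its y, from 0 at the left to -300 mm at the right.
- left_strike (a point): Point on the top face of the front beam, on its middle line, 40 mm in from its left end: where to strike to drive the left end. A mallet face centred here clears the post by 7 mm.
- right_strike (a point): The same, 40 mm in from the right end.
- left_end_top (a point): Top corner line of the front beam at its left end, always level in attitude: its height is the height of the beam's top there.
- right_end_top (a point): The same at the right end.
- left_end (a joint): How far the beam's left end has been driven down (m): 0 = 20 mm proud of the post tops, 0.020 = fully home on its stop, flush. Starts 13 to 19 mm proud. Sprung hooks grip the slots: 12 N to move it at first, 18 N at the end. It stays where it is knocked to: about as far as the mallet is carried down, a few mm further after a fast blow. The ends move almost independently.
- right_end (a joint): The same for the right end.
- mallet_head (a point): Centre of the head of the rubber mallet (about 0.5 kg): black cylinder 66 mm across, 100 mm long, its faces 50 mm from here along z. It stands on a face, left or right of the frame, handle level 50 mm above the bench. The handle runs along -x, 26 mm wide (y), 32 mm high (z), ending 275 mm from the head's axis. It balances about 15 mm from the head's axis, on the handle side.
- mallet_grip (a point): Centre of the mallet's handle close to the head, 55 mm from the head's axis, 50 mm above the bench at the start: a good place to grip from above, across the handle (fingers closing along this frame's y).
- mallet: The mallet as a whole, origin at the centre of the face it stands on.
- hammer: Steel hammer lying on the bench on the other side of the shelf frame; not for this job, leave it.
- tape_roll: Roll of clear packing tape, 104 mm across and 48 mm high, lying on the bench inside the frame; leave it.
- carton: Small taped carton, 150 x 120 x 100 mm, on the bench beyond the frame's left side; leave it.

How it is judged:
By the outcome, as a careful person would: the job done as asked, in the order asked, and still so for the second after the job is handed in, with the robot touching nothing.
It also fails if it takes over 64 s, if anything falls off the work surface, if the arm or the gripper's body presses on something with over 40 N, if the wrist force passes 120 N, or if a joint passes its speed limit or range.

## Working session

There is one attempt and no reset: what is moved stays moved. The work goes in short steps, Python scripts to look and compute and a tool call to move; the robot and the scene stay as the last step left them, time stands still between calls to the robot, and variables do not carry over. Pictures are saved under pics/ and viewed, about 8 in all and at most 12, crops included, and the job is handed in when it is done.

Besides the shell and the picture viewer there is one more tool, called after "Request:" as name([rows], argument=value, ...), one row to a line, values as JSON. step_arm: Moves the arm, as the interface text tells. Its arguments: {"type":"object","properties":{"deltas":{"type":"array","items":{"type":"array","items":{"type":"number"}}}},"required":["deltas"]}

```bash
mkdir -p pics; cat > h.py <<'E'
import numpy as np, cv2
from cell import monitor, vision, close_job, nets
from scipy.spatial.transform import Rotation as R
def cal(c):
    k=vision.get_calibration(c); return k, cv2.Rodrigues(np.array(k["rvec"],float))[0], np.array(k["tvec"],float).ravel()
def cloud(c,d):
    k,Rm,t=cal(c); v,u=np.mgrid[:400,:640]
    P=np.stack([(u-k["cx"])/k["fx"]*d,(v-k["cy"])/k["fy"]*d,d],-1)
    W=(P-t)@Rm; W[d<=0]=np.nan; return W
def ray_at_z(c,rc,z):
    k,Rm,t=cal(c); r=np.array([(rc[1]-k["cx"])/k["fx"],(rc[0]-k["cy"])/k["fy"],1])@Rm; o=-t@Rm
    return o+r*(z-o[2])/r[2]
def proj(c,p):
    k,Rm,t=cal(c); q=Rm@np.array(p)+t; return [k["fy"]*q[1]/q[2]+k["cy"],k["fx"]*q[0]/q[2]+k["cx"]]
def st():
    s=monitor.sense(); m=R.from_quat(np.roll(s["ee_rot"],-1)).as_matrix()
    print("t",round(s["time_s"],2),"p",np.round(s["ee_pos"],4),"F",np.round(s["ft_force"],1),"w",round(s["gripper_width"],4)); print(np.round(m,3)); return s,m
E
python3 - <<'E'
from h import *
s,m=st()
im={}
for c in("top","side"):
    p,d=vision.capture(c); im[c]=p; W=cloud(c,d); np.save(c+"W.npy",W); cv2.imwrite(f"pics/{c}0.png",p[...,::-1])
    k,Rm,t=cal(c); print(c,"cam at",np.round(-t@Rm,3))
for c in("top","side"):
  for l,z in (("left_post_top",.22),("right_post_top",.22),("left_strike",.236),("right_strike",.236),("mallet_head",.05),("mallet_grip",.05)):
    for r in nets.spot_point(c,l)[:2]: print(c,l,round(r["confidence"],2),np.round(r["location"]),np.round(ray_at_z(c,r["location"],z),3))
cv2.imwrite("pics/both.png",np.vstack([im["top"],im["side"]])[:, :, ::-1][:, :])
E
python3 -c "
import cv2;a=cv2.imread('pics/both.png');cv2.imwrite('pics/both.png',cv2.resize(a,(480,600)))"
```

```text
t 0.0 p [0.1865 0.5433 0.2216] F [-1.1 -0.1 -0. ] w 0.0919
[[-0.001  0.325  0.946]
 [-0.002  0.946 -0.325]
 [-1.    -0.002 -0.   ]]
top cam at [0.46  0.037 1.213]
side cam at [ 0.4   -0.779  0.806]
top left_post_top 0.93 [193. 271.] [0.571 0.126 0.22 ]
top right_post_top 0.58 [201. 394.] [ 0.553 -0.201  0.22 ]
top left_strike 0.71 [194. 290.] [0.568 0.075 0.236]
top right_strike 0.57 [196. 375.] [ 0.565 -0.147  0.236]
top mallet_head 0.87 [212. 202.] [0.527 0.35  0.05 ]
top mallet_head 0.15 [193. 271.] [0.589 0.141 0.05 ]
top mallet_grip 0.82 [230. 195.] [0.473 0.368 0.05 ]
side left_post_top 0.59 [147. 312.] [0.562 0.141 0.22 ]
side right_post_top 0.95 [237. 335.] [ 0.549 -0.216  0.22 ]
side left_strike 0.75 [157. 316.] [0.561 0.065 0.236]
side right_strike 0.55 [206. 331.] [ 0.557 -0.135  0.236]
side mallet_head 0.97 [155. 291.] [0.527 0.37  0.05 ]
side mallet_head 0.21 [158. 274.] [0.468 0.361 0.05 ]
side mallet_grip 0.89 [158. 276.] [0.475 0.357 0.05 ]
```

View pics/both.png

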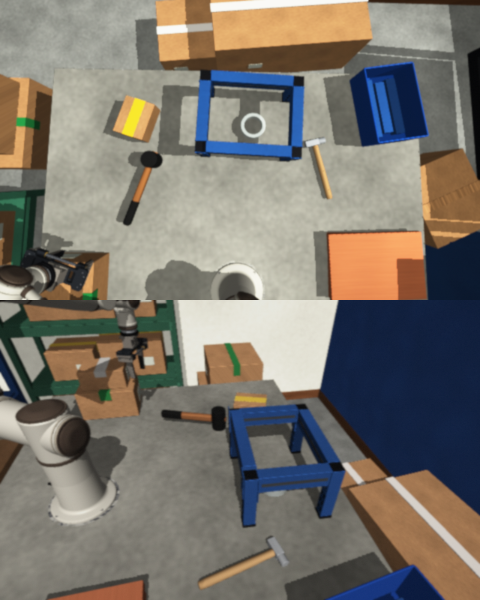

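The top view shows the mallet left of the frame (full-image px ~row 212, col 202), with its handle running towards the robot. The front beam is at about rows 190–202, cols 270–395, and the hammer is on the right. Next I measure these with the depth data.

```bash
python3 - <<'E'
from h import *
W=np.load("topW.npy"); p=cv2.imread("pics/top0.png").astype(int); hsv=cv2.cvtColor(p.astype(np.uint8),cv2.COLOR_BGR2HSV)
X,Y,Z=W[...,0],W[...,1],W[...,2]
blk=(hsv[...,2]<60)&(Z>.19)&(Z<.25)&(X>.45)&(X<.9)&(abs(Y)<.25)
n,l,s,c=cv2.connectedComponentsWithStats(blk.astype(np.uint8))
for i in range(1,n):
    if s[i,4]>15: print("cap",s[i,4],np.round(c[i],1),np.round(np.nanmedian(W[l==i],0),4))
# beam top profile
blue=(hsv[...,0]>100)&(hsv[...,0]<130)&(hsv[...,1]>100)&(Z>.21)&(X>.5)&(X<.62)
for y in np.arange(-.19,.16,.02):
    q=blue&(abs(Y-y)<.01)
    if q.sum()>5: print("beam y",round(y,3),q.sum(),"x",np.round(np.nanpercentile(X[q],[3,50,97]),3),"z",np.round(np.nanmedian(Z[q]),4))
# mallet
hd=(Z>.085)&(Z<.12)&(X>.42)&(X<.6)&(Y>.27)&(Y<.43)
print("head",hd.sum(),np.nanmedian(Z[hd]),[np.round(np.nanpercentile(a[hd],[2,98]),3) for a in(X,Y)], cv2.minEnclosingCircle(np.stack([X[hd],Y[hd]],1).astype(np.float32)))
hn=(Z>.045)&(Z<.08)&(X>.2)&(X<.495)&(Y>.27)&(Y<.5)
print("handle",hn.sum(),np.nanmedian(Z[hn]),cv2.fitLine(np.stack([X[hn],Y[hn]],1).astype(np.float32),cv2.DIST_HUBER,0,.01,.01).ravel(),np.nanmin(X[hn]),np.nanmax(X[hn]))
g=(abs(X-.3)<.03)&(abs(Y)<.05); print("bench z",np.nanmedian(Z[(X>.3)&(X<.45)&(abs(Y)<.15)]))
for r in nets.outline_of("top","mallet_head")[:1]:
    q=r["mask"]; print("mask",q.sum(),np.round(np.nanmedian(W[q],0),3))
E
```

```text
cap 172 [273.5  98.9] [0.826  0.1252 0.2193]
cap 148 [398.  107.8] [ 0.8076 -0.2145  0.2196]
cap 29 [295.8 110.6] [0.8031 0.0638 0.1959]
cap 141 [351.  114.3] [ 0.7957 -0.0917  0.1957]
cap 19 [388. 142.] [ 0.7187 -0.1914  0.1955]
cap 170 [266.7 194.9] [0.5648 0.1366 0.2193]
cap 145 [395.3 202.2] [ 0.5496 -0.2028  0.22  ]
beam y -0.19 164 x [0.528 0.583 0.618] z 0.2195
beam y -0.17 118 x [0.531 0.551 0.569] z 0.2344
beam y -0.15 115 x [0.533 0.55  0.569] z 0.2348
beam y -0.13 119 x [0.534 0.553 0.571] z 0.2349
beam y -0.11 111 x [0.535 0.553 0.571] z 0.2351
beam y -0.09 123 x [0.536 0.553 0.571] z 0.2353
beam y -0.07 110 x [0.537 0.555 0.573] z 0.2354
beam y -0.05 126 x [0.538 0.557 0.575] z 0.236
beam y -0.03 128 x [0.538 0.557 0.576] z 0.2359
beam y -0.01 117 x [0.54  0.557 0.578] z 0.2361
beam y 0.01 122 x [0.54  0.559 0.577] z 0.2365
beam y 0.03 122 x [0.541 0.559 0.577] z 0.2368
beam y 0.05 127 x [0.542 0.561 0.58 ] z 0.2371
beam y 0.07 108 x [0.543 0.561 0.579] z 0.2373
beam y 0.09 128 x [0.544 0.562 0.581] z 0.2375
beam y 0.11 146 x [0.544 0.568 0.615] z 0.2362
beam y 0.13 146 x [0.542 0.594 0.618] z 0.2192
beam y 0.15 90 x [0.543 0.597 0.618] z 0.2195
head 409 0.09882200792277082 [array([0.499, 0.558]), array([0.317, 0.377])] ((0.5281015634536743, 0.3481850326061249), 0.03314518555998802)
handle 833 0.06438500335076446 [ 0.94473827 -0.32782552  0.35040283  0.40714613] 0.26702416062594203 0.494826734984129
bench z -0.00030869422705723026
mask 1483 [0.459 0.374 0.065]
```

Request:
step_arm([
  [0,-0.009,0.04,0,0,0,1],
  [0,-0.018,0.08,0,0,0,1],
  [0,-0.027,0.12,0,0,0,1],
  [0,-0.036,0.16,0,0,0,1],
  [0,-0.044,0.2,0,0,0,1],
])

```text
time_s: 1.17
ee_pos: [0.3629, 0.436, 0.2228]
ee_rot: [0.698, 0.116, 0.697, -0.116]
ft_force: [0.3, 0.6, 1.1]
gripper_width: 0.0917
```

Request:
step_arm([
  [0.01,-0.009,0.04,0,0,0,1],
  [0.04,-0.018,0.08,0,0,0,1],
  [0.07,-0.027,0.11,0,0,0,1],
  [0.085,-0.03,0.132,0,0,0,1],
  [0.085,-0.03,0.132,0,0,0,1],
])

```text
time_s: 1.58
ee_pos: [0.4794, 0.36, 0.1321]
ee_rot: [0.695, 0.116, 0.699, -0.12]
ft_force: [-1.1, -0.4, -0.8]
gripper_width: 0.0922
```

```bash
python3 - <<'E'
from h import *
s,m=st()
g=np.array([.528,.347,.039])-.053*np.array([.946,-.325,0])
print("tool delta to grip",np.round(m.T@(g-s["ee_pos"]),4))
p,d=vision.capture("side"); cv2.imwrite("pics/a1.png",cv2.resize(p[60:260,180:460,::-1],(784,560)))
E
```

```text
t 1.58 p [0.4794 0.36   0.1321] F [-1.1 -0.4 -0.8] w 0.0922
[[-0.006  0.329  0.944]
 [-0.005  0.944 -0.329]
 [-1.    -0.006 -0.004]]
tool delta to grip [ 0.0931  0.0041 -0.0025]
```

View pics/a1.png

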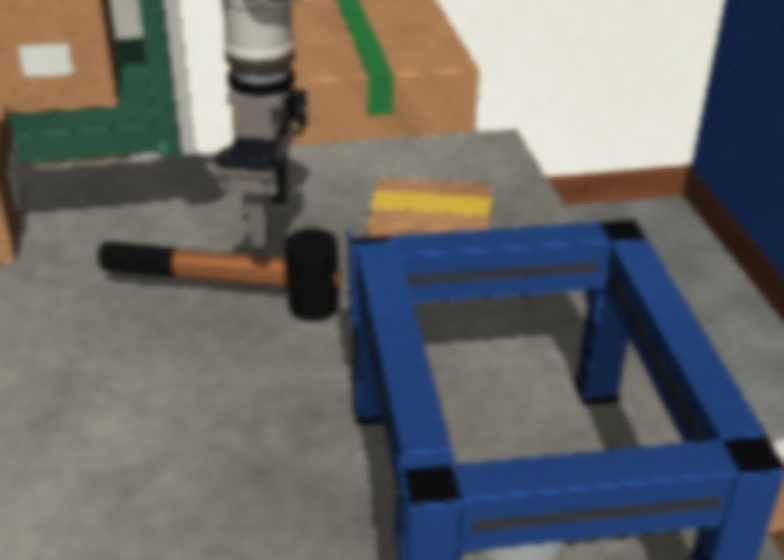

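The side crop shows the open fingers above the handle (crop px ~255,240), just behind the head (312,275). I'll go down and grip.

Request:
step_arm([
  [0.025,0.001,-0.001,0,0,0,1],
  [0.05,0.003,-0.002,0,0,0,1],
  [0.075,0.004,-0.0025,0,0,0,1],
  [0.093,0.004,-0.0025,0,0,0,1],
  [0.093,0.004,-0.0025,0,0,0,1],
])

```text
time_s: 2.05
ee_pos: [0.4734, 0.3662, 0.0383]
ee_rot: [0.694, 0.115, 0.701, -0.12]
ft_force: [-0.9, -0.2, -0.1]
gripper_width: 0.0918
```

Request:
step_arm([
  [0,0,0,0,0,0,0.2],
  [0,0,0,0,0,0,-0.2],
  [0,0,0,0,0,0,-0.6],
  [0,0,0,0,0,0,-1],
  [0,0,0,0,0,0,-1],
])

```text
time_s: 2.47
ee_pos: [0.4742, 0.3667, 0.0396]
ee_rot: [0.694, 0.115, 0.7, -0.119]
ft_force: [-0.0, -0.5, -0.1]
gripper_width: 0.0607
```

Request:
step_arm([
  [0,0,0,0,0,0,-1],
  [0,0,0,0,0,0,-1],
  [0,0,0,0,0,0,-1],
  [0,0,0,0,0,0,-1],
  [0,0,0,0,0,0,-1],
])

```text
time_s: 2.88
ee_pos: [0.4742, 0.3669, 0.0397]
ee_rot: [0.694, 0.116, 0.7, -0.119]
ft_force: [-0.7, 1.8, -0.9]
gripper_width: 0.0272
```

```bash
python3 - <<'E'
from h import *
s,m=st()
E
```

```text
t 2.88 p [0.4742 0.3669 0.0397] F [-0.7  1.8 -0.9] w 0.0272
[[-0.009  0.327  0.945]
 [-0.004  0.945 -0.327]
 [-1.    -0.006 -0.007]]
```

Request:
step_arm([
  [0,0,0,0,0,0,-1],
  [0,0,0,0,0,0,-1],
  [-0.01,0,0,0,0,0,-1],
  [-0.03,0,0,0,0,0,-1],
  [-0.06,0,0,0,0,0,-1],
])

```text
time_s: 3.3
ee_pos: [0.4712, 0.3652, 0.0963]
ee_rot: [0.692, 0.114, 0.703, -0.121]
ft_force: [0.2, 0.2, -5.5]
gripper_width: 0.0262
```

Request:
step_arm([
  [-0.04,0,0,0,0,0,-1],
  [-0.08,0,0,0,0,0,-1],
  [-0.12,0,0,0,0,0,-1],
  [-0.16,0,0,0,0,0,-1],
  [-0.2,0,0,0,0,0,-1],
])

```text
time_s: 3.72
ee_pos: [0.4736, 0.3661, 0.2975]
ee_rot: [0.691, 0.113, 0.704, -0.122]
ft_force: [0.8, 2.0, -5.7]
gripper_width: 0.0262
```

Request:
step_arm([
  [-0.01,0,0,0,0,0,-1],
  [-0.02,0,0,0,0,0,-1],
  [-0.02,0,0,0,0,0,-1],
  [-0.02,0,0,0,0,0,-1],
  [-0.02,0,0,0,0,0,-1],
])

```text
time_s: 4.13
ee_pos: [0.4727, 0.3657, 0.3136]
ee_rot: [0.689, 0.112, 0.706, -0.123]
ft_force: [-0.1, -0.6, -5.3]
gripper_width: 0.0254
```

```bash
cat >> h.py <<'E'
def mallet(s,m):
    "head top face plane from top view: tilt & position"
    p,d=vision.capture("top"); W=cloud("top",d)
    ax=m[:,2].copy(); q=(W-s["ee_pos"])@m   # tool coords (x down,y,z toward head)
    k=(abs(q[...,2]-.055)<.06)&(abs(q[...,1])<.05)&(abs(q[...,0]+.061)<.03)&(q[...,2]>.02)
    P=q[k]; print("head pts",len(P))
    if len(P)>30:
        P=P[np.abs(P[:,0]-np.median(P[:,0]))<.012]
        A=np.c_[P[:,1],P[:,2],np.ones(len(P))]; c=np.linalg.lstsq(A,P[:,0],rcond=None)[0]
        print("top x",np.median(P[:,0]),"tilt deg (y,z; +z=nose down)",np.degrees(np.arctan(c[:2])),"yrange",np.percentile(P[:,1],[2,98]),"zrange",np.percentile(P[:,2],[2,98]))
    cv2.imwrite("pics/lasttop.png",p[...,::-1]); return W
E
python3 - <<'E'
from h import *
s,m=st(); mallet(s,m)
p,d=vision.capture("side"); cv2.imwrite("pics/a2.png",cv2.resize(p[0:250,150:450,::-1],(720,600)))
E
```

```text
t 4.13 p [0.4727 0.3657 0.3136] F [-0.1 -0.6 -5.3] w 0.0254
[[-0.026  0.327  0.945]
 [-0.012  0.945 -0.328]
 [-1.    -0.02  -0.021]]
head pts 765
top x -0.05934638587935921 tilt deg (y,z; +z=nose down) [-1.83795243  0.33845656] yrange [-0.03263822  0.02730645] zrange [0.03121134 0.08585246]
```

View pics/a2.png

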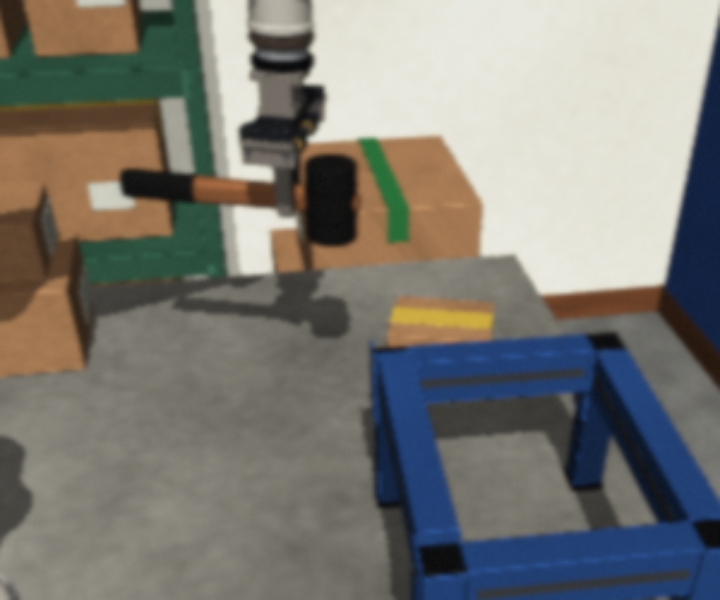

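Mallet held level by the handle (crop px 330,200), clear of everything. Next: a helper for computing tool-frame moves, then over to the left strike.

```bash
cat >> h.py <<'E'
Y0=np.array([.328,.945,0]); Z0=np.array([.945,-.328,0]); X0=np.array([0,0,-1.])
T0=np.c_[X0,Y0,Z0]
LS=np.array([.5621,.0768]); RS=np.array([.5523,-.143])
def tcp_for(hxy,face,hd=(0.040,-.0027,.053)):
    return np.array([hxy[0],hxy[1],face])-T0@np.array(hd)
def go(target,T=T0):
    s,m=st(); d=m.T@(target-s["ee_pos"]); rv=R.from_matrix(m.T@T).as_rotvec(degrees=True)
    print("tool delta",np.round(d,4),"rot deg",np.round(rv,2)); return s,m
E
python3 - <<'E'
from h import *
go(tcp_for(LS,.28))
E
```

```text
t 4.23 p [0.473  0.3658 0.3144] F [-0.4 -0.1 -4.8] w 0.0257
[[-0.025  0.327  0.945]
 [-0.012  0.945 -0.328]
 [-1.    -0.019 -0.02 ]]
tool delta [-0.0035 -0.2413  0.1258] rot deg [ 0.02 -1.13  1.1 ]
```

Request:
step_arm([
  [-0.002,-0.035,0.018,0,-0.6,0.6,-1],
  [-0.003,-0.07,0.036,0,-1.1,1.1,-1],
  [-0.004,-0.105,0.055,0,-1.1,1.1,-1],
  [-0.004,-0.14,0.073,0,-1.1,1.1,-1],
  [-0.004,-0.17,0.09,0,-1.1,1.1,-1],
])

```text
time_s: 4.65
ee_pos: [0.5017, 0.1735, 0.3186]
ee_rot: [0.696, 0.117, 0.698, -0.118]
ft_force: [1.1, 0.4, -4.0]
gripper_width: 0.0257
```

Request:
step_arm([
  [0,-0.03,0.015,0,0,0,-1],
  [0,-0.055,0.028,0,0,0,-1],
  [0,-0.067,0.035,0,0,0,-1],
  [0,-0.07,0.036,0,0,0,-1],
  [0,-0.07,0.036,0,0,0,-1],
])

```text
time_s: 5.07
ee_pos: [0.5124, 0.0948, 0.3174]
ee_rot: [0.695, 0.118, 0.699, -0.119]
ft_force: [1.0, 1.1, -5.2]
gripper_width: 0.0259
```

```bash
python3 - <<'E'
from h import *
s,m=go(tcp_for(LS,.28)); mallet(s,m)
p=cv2.imread("pics/lasttop.png"); cv2.imwrite("pics/a3.png",cv2.resize(p[150:270,230:430],(800,480)))
E
```

```text
t 5.07 p [0.5124 0.0948 0.3174] F [ 1.   1.1 -5.2] w 0.0259
[[-0.005  0.33   0.944]
 [-0.001  0.944 -0.33 ]
 [-1.    -0.002 -0.004]]
tool delta [-0.0026  0.002  -0.0001] rot deg [-0.1  -0.26  0.12]
head pts 13
```

View pics/a3.png

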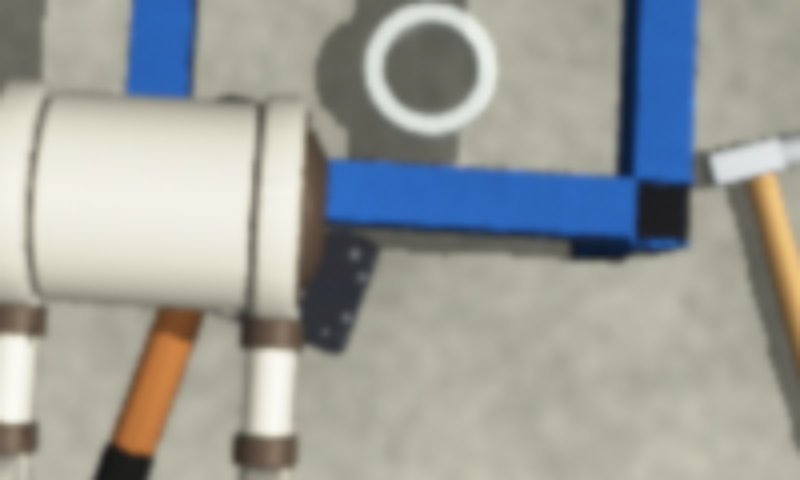

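The arm hides the head from above. The right half of the beam and the hammer are as before (post cap at crop px 660,210). Position agrees to 2 mm, so first tap on the left.

Request:
step_arm([
  [0.012,0.002,0,0,0,0,-1],
  [0.044,0.002,0,0,0,0,-1],
  [0.02,0.002,0,0,0,0,-1],
  [0,0.002,0,0,0,0,-1],
  [0,0.002,0,0,0,0,-1],
])

```text
time_s: 5.53
ee_pos: [0.5139, 0.0991, 0.32]
ee_rot: [0.697, 0.117, 0.697, -0.117]
ft_force: [1.0, -0.1, -3.5]
gripper_width: 0.0257
```

```bash
cat >> h.py <<'E'
def beam(png=None):
    p,d=vision.capture("side"); W=cloud("side",d); Z=W[...,2]
    mid=np.array([.5572,-.0331]); ax=np.array([-.0447,-.999]); ax=np.array([.0447,.999]); fx=np.array([.999,-.0447])
    v=(W[...,:2]-mid)@ax; u=(W[...,:2]-mid)@fx
    q=(abs(u)<.012)&(Z>.21)&(Z<.245); out=[]
    for y in(-.14,-.11,-.08,-.05,-.02,.02,.05,.08,.11,.14):
        k=q&(abs(v-y)<.012); k2=k&(Z>np.nanpercentile(Z[k],30)) if k.sum()>5 else k
        out.append((y,k.sum(),round(float(np.nanmedian(Z[k2]))*1000-220,1) if k2.sum() else None))
    print("proud(mm):",out)
    pk={}
    for nm,y in(("L",.17),("R",-.17)):
        k=(abs(u)<.012)&(abs(v-y)<.012)&(abs(Z-.22)<.02); pk[nm]=(k.sum(),round(float(np.nanmedian(Z[k]))*1000-220,1)) if k.sum() else None
    print("posts",pk)
    # mallet face tilt: nothing
    if png: cv2.imwrite(png,cv2.resize(p[40:260,220:460,::-1],(654,600)))
    return p,W
E
python3 - <<'E'
from h import *
go(tcp_for(LS,.28)); beam("pics/a4.png")
for l in("left_end_top","right_end_top","left_strike","right_strike"):
    for r in nets.spot_point("side",l)[:1]: print(l,round(r["confidence"],2),np.round(r["location"],1))
E
```

```text
t 5.53 p [0.5139 0.0991 0.32  ] F [ 1.  -0.1 -3.5] w 0.0257
[[ 0.     0.326  0.945]
 [ 0.     0.945 -0.326]
 [-1.     0.     0.   ]]
tool delta [-0.     -0.0026 -0.0002] rot deg [ 0.1   0.02 -0.01]
proud(mm): [(-0.14, np.int64(132), 13.7), (-0.11, np.int64(77), 14.7), (-0.08, np.int64(68), 14.3), (-0.05, np.int64(66), 13.7), (-0.02, np.int64(61), 13.8), (0.02, np.int64(50), 13.1), (0.05, np.int64(51), 13.0), (0.08, np.int64(49), 12.7), (0.11, np.int64(41), 12.8), (0.14, np.int64(38), 12.2)]
posts {'L': (np.int64(21), -0.4), 'R': (np.int64(85), -0.5)}
left_end_top 0.78 [151.2 314. ]
right_end_top 0.64 [223. 334.]
left_strike 0.6 [157.4 318.7]
right_strike 0.89 [207.2 327.2]
```

View pics/a4.png

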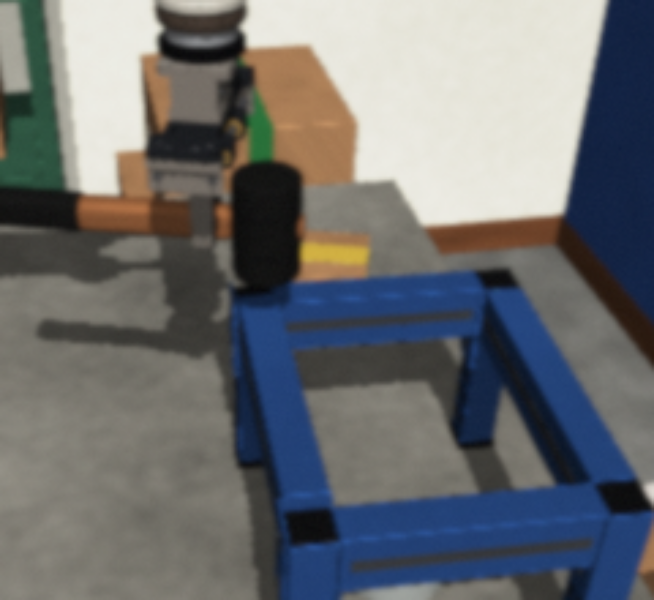

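The tap moved the left end from 18 to about 12 mm proud, and the mallet is still level in the grip (crop px 268,225). Now the right end.

```bash
python3 - <<'E'
from h import *
go(tcp_for(RS,.28))
E
```

```text
t 5.78 p [0.5125 0.0982 0.3162] F [-0.8  0.1 -4.6] w 0.026
[[-0.007  0.328  0.945]
 [ 0.     0.945 -0.328]
 [-1.    -0.002 -0.006]]
tool delta [-0.0037 -0.2121  0.0636] rot deg [ 0.02 -0.35  0.12]
```

Request:
step_arm([
  [-0.004,-0.036,0.011,0,-0.3,0.1,-1],
  [-0.004,-0.075,0.023,0,-0.3,0.1,-1],
  [-0.004,-0.115,0.035,0,-0.3,0.1,-1],
  [-0.004,-0.155,0.047,0,-0.3,0.1,-1],
  [-0.004,-0.195,0.058,0,-0.3,0.1,-1],
])

```text
time_s: 6.2
ee_pos: [0.5028, -0.1066, 0.3192]
ee_rot: [0.697, 0.117, 0.698, -0.117]
ft_force: [0.9, 0.2, -4.4]
gripper_width: 0.026
```

Request:
step_arm([
  [0,-0.01,0.002,0,0,0,-1],
  [0,-0.013,0.003,0,0,0,-1],
  [0,-0.013,0.003,0,0,0,-1],
  [0,-0.013,0.003,0,0,0,-1],
  [0,-0.013,0.003,0,0,0,-1],
])

```text
time_s: 6.62
ee_pos: [0.5015, -0.1184, 0.319]
ee_rot: [0.697, 0.117, 0.698, -0.116]
ft_force: [-0.3, -0.7, -5.1]
gripper_width: 0.0259
```

```bash
python3 - <<'E'
from h import *
go(tcp_for(RS,.28))
E
```

```text
t 6.62 p [ 0.5015 -0.1184  0.319 ] F [-0.3 -0.7 -5.1] w 0.0259
[[-0.002  0.325  0.946]
 [ 0.001  0.946 -0.325]
 [-1.     0.    -0.002]]
tool delta [-0.001  -0.0039  0.003 ] rot deg [ 0.16 -0.14 -0.02]
```

Request:
step_arm([
  [0.018,-0.004,0.003,0,0,0,-1],
  [0.052,-0.004,0.003,0,0,0,-1],
  [0.02,-0.004,0.003,0,0,0,-1],
  [0,-0.004,0.003,0,0,0,-1],
  [0,-0.004,0.003,0,0,0,-1],
])

```text
time_s: 7.03
ee_pos: [0.5045, -0.1223, 0.3224]
ee_rot: [0.699, 0.116, 0.696, -0.116]
ft_force: [1.1, -0.6, -3.2]
gripper_width: 0.0255
```

```bash
python3 - <<'E'
from h import *
go(tcp_for(LS,.28)); beam("pics/a5.png")
E
```

```text
t 7.03 p [ 0.5045 -0.1223  0.3224] F [ 1.1 -0.6 -3.2] w 0.0255
[[ 0.004  0.323  0.946]
 [-0.001  0.946 -0.323]
 [-1.    -0.     0.004]]
tool delta [ 0.0022  0.21   -0.0629] rot deg [0.29 0.22 0.01]
proud(mm): [(-0.14, np.int64(107), 6.4), (-0.11, np.int64(77), 7.2), (-0.08, np.int64(67), 8.0), (-0.05, np.int64(6), 7.5), (-0.02, np.int64(0), None), (0.02, np.int64(1), 8.7), (0.05, np.int64(0), None), (0.08, np.int64(5), 10.5), (0.11, np.int64(11), 12.2), (0.14, np.int64(0), None)]
posts {'L': None, 'R': (np.int64(95), -0.5)}
```

View pics/a5.png

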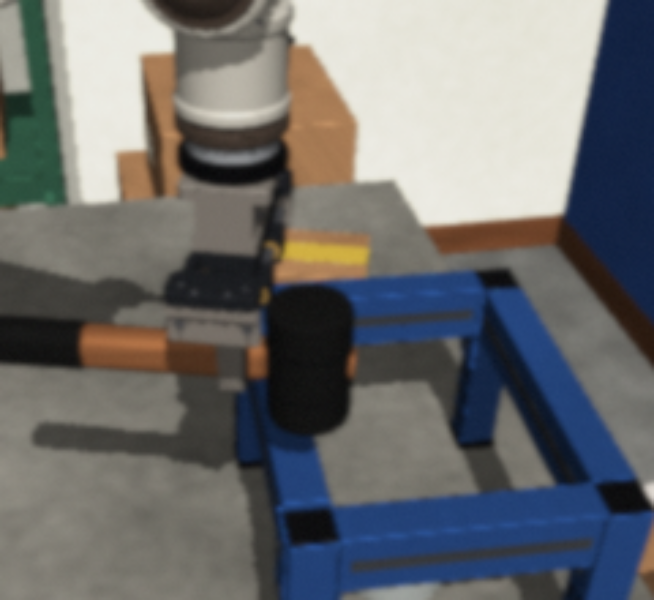

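Right end now ~6.5 mm proud, left ~12. The head (crop px 310,360) is over the right strike and still upright. Back to the left end.

Request:
step_arm([
  [0.001,0.036,-0.011,0.2,0.2,0,-1],
  [0.002,0.075,-0.022,0.3,0.2,0,-1],
  [0.002,0.115,-0.034,0.3,0.2,0,-1],
  [0.002,0.155,-0.046,0.3,0.2,0,-1],
  [0.002,0.195,-0.058,0.3,0.2,0,-1],
])

```text
time_s: 7.5
ee_pos: [0.5124, 0.0831, 0.3186]
ee_rot: [0.697, 0.118, 0.697, -0.117]
ft_force: [0.6, -1.1, -6.1]
gripper_width: 0.0258
```

Request:
step_arm([
  [0,0.01,-0.003,0,0,0,-1],
  [0,0.013,-0.004,0,0,0,-1],
  [0,0.013,-0.004,0,0,0,-1],
  [0,0.013,-0.004,0,0,0,-1],
  [0,0.013,-0.004,0,0,0,-1],
])

```text
time_s: 7.92
ee_pos: [0.513, 0.0957, 0.3184]
ee_rot: [0.697, 0.118, 0.697, -0.118]
ft_force: [-0.9, 1.3, -5.1]
gripper_width: 0.0258
```

```bash
python3 - <<'E'
from h import *
go(tcp_for(LS,.28)); beam()
E
```

```text
t 7.92 p [0.513  0.0957 0.3184] F [-0.9  1.3 -5.1] w 0.0258
[[ 0.     0.329  0.944]
 [-0.     0.944 -0.329]
 [-1.    -0.     0.   ]]
tool delta [-0.0016  0.001  -0.0005] rot deg [-0.06  0.01  0.02]
proud(mm): [(-0.14, np.int64(107), 6.6), (-0.11, np.int64(76), 7.4), (-0.08, np.int64(74), 7.9), (-0.05, np.int64(68), 8.6), (-0.02, np.int64(62), 9.3), (0.02, np.int64(54), 10.0), (0.05, np.int64(51), 10.4), (0.08, np.int64(50), 10.3), (0.11, np.int64(46), 11.4), (0.14, np.int64(39), 12.0)]
posts {'L': (np.int64(19), -0.7), 'R': (np.int64(92), -0.4)}
```

Request:
step_arm([
  [0.02,0.001,0,0,0,0,-1],
  [0.055,0.001,0,0,0,0,-1],
  [0.02,0.001,0,0,0,0,-1],
  [0,0.001,0,0,0,0,-1],
  [0,0.001,0,0,0,0,-1],
])

```text
time_s: 8.38
ee_pos: [0.5147, 0.0953, 0.3217]
ee_rot: [0.699, 0.119, 0.695, -0.119]
ft_force: [0.9, -0.9, -3.3]
gripper_width: 0.0259
```

```bash
python3 - <<'E'
from h import *
go(tcp_for(RS,.28)); beam()
E
```

```text
t 8.38 p [0.5147 0.0953 0.3217] F [ 0.9 -0.9 -3.3] w 0.0259
[[ 0.006  0.331  0.944]
 [-0.001  0.944 -0.331]
 [-1.     0.001  0.006]]
tool delta [ 0.0018 -0.2099  0.0613] rot deg [-0.19  0.34 -0.08]
proud(mm): [(-0.14, np.int64(107), 6.3), (-0.11, np.int64(78), 6.1), (-0.08, np.int64(69), 6.0), (-0.05, np.int64(63), 5.6), (-0.02, np.int64(61), 5.5), (0.02, np.int64(53), 5.3), (0.05, np.int64(51), 5.0), (0.08, np.int64(43), 4.5), (0.11, np.int64(46), 4.4), (0.14, np.int64(34), 3.6)]
posts {'L': (np.int64(40), -0.4), 'R': (np.int64(88), -0.6)}
```

Request:
step_arm([
  [0.001,-0.036,0.01,-0.2,0.3,-0.1,-1],
  [0.002,-0.075,0.022,-0.2,0.3,-0.1,-1],
  [0.002,-0.115,0.033,-0.2,0.3,-0.1,-1],
  [0.002,-0.155,0.045,-0.2,0.3,-0.1,-1],
  [0.002,-0.195,0.057,-0.2,0.3,-0.1,-1],
])

```text
time_s: 8.85
ee_pos: [0.504, -0.1098, 0.3187]
ee_rot: [0.698, 0.117, 0.697, -0.118]
ft_force: [0.6, 0.9, -4.7]
gripper_width: 0.0259
```

Request:
step_arm([
  [0,-0.01,0.003,0,0,0,-1],
  [0,-0.015,0.004,0,0,0,-1],
  [0,-0.015,0.004,0,0,0,-1],
  [0,-0.015,0.004,0,0,0,-1],
  [0,-0.015,0.004,0,0,0,-1],
])

```text
time_s: 9.27
ee_pos: [0.5031, -0.124, 0.3186]
ee_rot: [0.698, 0.117, 0.697, -0.117]
ft_force: [-0.8, 0.4, -4.5]
gripper_width: 0.0256
```

```bash
cat >> h.py <<'E'
def headtilt(p,W,s,m):
    "black head silhouette in side view -> bottom face height via tool plane"
    q=(W-s["ee_pos"])@m; k=(abs(q[...,1])<.045)&(q[...,2]>.015)&(q[...,2]<.1)&(p.max(-1)<70)&(abs(q[...,0]+.01)<.07)
    P=q[k]
    if len(P)<50: print("head few",len(P)); return
    print("head x(bottom)",np.round(np.percentile(P[:,0],[1,99]),4)*1000,"z",np.round(np.percentile(P[:,2],[1,99])*1000,1))
    e=[]
    for x in np.arange(-.05,.035,.005):
        r=P[abs(P[:,0]-x)<.003]
        if len(r)>10: e.append((x,np.percentile(r[:,2],5),np.percentile(r[:,2],95)))
    e=np.array(e)
    if len(e)>5: print("tilt deg",np.round([np.degrees(np.arctan(np.polyfit(e[:,0],e[:,i],1)[0])) for i in(1,2)],1))
E
python3 - <<'E'
from h import *
s,m=go(tcp_for(RS,.28)); p,W=beam(); headtilt(p,W,s,m)
E
```

```text
t 9.27 p [ 0.5031 -0.124   0.3186] F [-0.8  0.4 -4.5] w 0.0256
[[ 0.001  0.327  0.945]
 [-0.001  0.945 -0.327]
 [-1.    -0.     0.002]]
tool delta [-0.0014  0.0009 -0.0003] rot deg [0.08 0.09 0.  ]
proud(mm): [(-0.14, np.int64(106), 6.1), (-0.11, np.int64(79), 6.6), (-0.08, np.int64(60), 5.9), (-0.05, np.int64(0), None), (-0.02, np.int64(0), None), (0.02, np.int64(0), None), (0.05, np.int64(0), None), (0.08, np.int64(5), 4.8), (0.11, np.int64(10), 3.9), (0.14, np.int64(0), None)]
posts {'L': None, 'R': (np.int64(84), -0.4)}
head x(bottom) [-61.7  35.1] z [26.3 88.1]
tilt deg [-0.5  0.1]
```

Request:
step_arm([
  [0.022,0.001,0,0,0,0,-1],
  [0.061,0.001,0,0,0,0,-1],
  [0.02,0.001,0,0,0,0,-1],
  [0,0.001,0,0,0,0,-1],
  [0,0.001,0,0,0,0,-1],
])

```text
time_s: 9.73
ee_pos: [0.5042, -0.1221, 0.3213]
ee_rot: [0.7, 0.116, 0.695, -0.117]
ft_force: [1.4, -0.7, -2.0]
gripper_width: 0.0259
```

```bash
python3 - <<'E'
from h import *
s,m=go(tcp_for(LS,.28)); p,W=beam(); headtilt(p,W,s,m)
E
```

```text
t 9.73 p [ 0.5042 -0.1221  0.3213] F [ 1.4 -0.7 -2. ] w 0.0259
[[ 0.006  0.324  0.946]
 [-0.003  0.946 -0.324]
 [-1.    -0.001  0.006]]
tool delta [ 0.0007  0.2098 -0.0628] rot deg [0.21 0.36 0.04]
proud(mm): [(-0.14, np.int64(79), 0.2), (-0.11, np.int64(81), 0.5), (-0.08, np.int64(73), 0.9), (-0.05, np.int64(37), 0.8), (-0.02, np.int64(7), 1.9), (0.02, np.int64(9), 2.6), (0.05, np.int64(0), None), (0.08, np.int64(0), None), (0.11, np.int64(8), 3.9), (0.14, np.int64(2), 2.9)]
posts {'L': None, 'R': (np.int64(88), -0.6)}
head x(bottom) [-66.8  31. ] z [26.3 90.2]
tilt deg [4.2 2.1]
```

The right end is about home. The head tilted ~3° nose-up in the grip, so I'll counter it with a +3° wrist pitch and go to the left end.

Request:
step_arm([
  [0,0.036,-0.011,0.2,1,0,-1],
  [0,0.075,-0.022,0.2,2,0,-1],
  [0,0.115,-0.034,0.2,3.3,0,-1],
  [0,0.155,-0.046,0.2,3.3,0,-1],
  [0,0.195,-0.058,0.2,3.3,0,-1],
])

```text
time_s: 10.2
ee_pos: [0.5141, 0.0828, 0.3209]
ee_rot: [0.68, 0.12, 0.714, -0.115]
ft_force: [0.6, -0.4, -5.1]
gripper_width: 0.0261
```

Request:
step_arm([
  [0,0.01,-0.003,0,0,0,-1],
  [0,0.014,-0.004,0,0,0,-1],
  [0,0.014,-0.004,0,0,0,-1],
  [0,0.014,-0.004,0,0,0,-1],
  [0,0.014,-0.004,0,0,0,-1],
])

```text
time_s: 10.62
ee_pos: [0.5152, 0.096, 0.3211]
ee_rot: [0.68, 0.121, 0.713, -0.115]
ft_force: [-0.2, 0.1, -5.0]
gripper_width: 0.0258
```

```bash
python3 - <<'E'
from h import *
T=T0@R.from_euler("y",3,degrees=True).as_matrix()
s,m=go(tcp_for(LS,.28),T); p,W=beam("pics/a6.png"); headtilt(p,W,s,m); print("vs world"); headtilt(p,W,s,T0)
E
```

```text
t 10.62 p [0.5152 0.096  0.3211] F [-0.2  0.1 -5. ] w 0.0258
[[-0.045  0.329  0.943]
 [ 0.015  0.944 -0.329]
 [-0.999 -0.001 -0.047]]
tool delta [ 0.0012 -0.0001 -0.0024] rot deg [-0.07  0.3   0.04]
proud(mm): [(-0.14, np.int64(83), 0.1), (-0.11, np.int64(77), 0.2), (-0.08, np.int64(69), 0.9), (-0.05, np.int64(68), 1.3), (-0.02, np.int64(63), 1.5), (0.02, np.int64(56), 2.0), (0.05, np.int64(50), 2.4), (0.08, np.int64(50), 2.8), (0.11, np.int64(47), 3.3), (0.14, np.int64(40), 3.5)]
posts {'L': (np.int64(38), -0.2), 'R': (np.int64(90), -0.5)}
head x(bottom) [-66.5  31.3] z [27.7 88.7]
tilt deg [2.4 1. ]
vs world
head x(bottom) [-63.1  33.9] z [29.  88.8]
tilt deg [-0.3 -0.6]
```

View pics/a6.png

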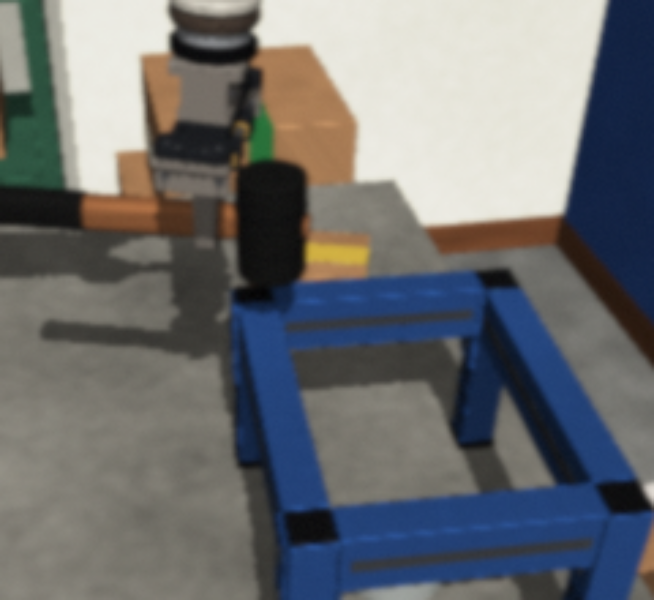

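The head is level over the left strike (crop px 272,225), and the left end is ~3.5 mm proud. Tapping it home.

Request:
step_arm([
  [0.024,0,0,0,0,0,-1],
  [0.064,0,0,0,0,0,-1],
  [0.02,0,0,0,0,0,-1],
  [0,0,0,0,0,0,-1],
  [0,0,0,0,0,0,-1],
])

```text
time_s: 11.08
ee_pos: [0.5156, 0.0948, 0.323]
ee_rot: [0.682, 0.121, 0.712, -0.116]
ft_force: [1.6, -0.7, -1.5]
gripper_width: 0.0257
```

```bash
python3 - <<'E'
from h import *
T=T0@R.from_euler("y",3,degrees=True).as_matrix()
s,m=go(tcp_for(LS,.28),T); p,W=beam(); headtilt(p,W,s,m); print("vs world"); headtilt(p,W,s,T0)
E
```

```text
t 11.08 p [0.5156 0.0948 0.323 ] F [ 1.6 -0.7 -1.5] w 0.0257
[[-0.041  0.331  0.943]
 [ 0.015  0.944 -0.331]
 [-0.999  0.    -0.044]]
tool delta [ 0.0031  0.001  -0.0031] rot deg [-0.2   0.48 -0.02]
proud(mm): [(-0.14, np.int64(87), 0.1), (-0.11, np.int64(76), 0.1), (-0.08, np.int64(71), 0.1), (-0.05, np.int64(70), -0.1), (-0.02, np.int64(65), 0.0), (0.02, np.int64(53), 0.3), (0.05, np.int64(52), -0.3), (0.08, np.int64(46), -0.3), (0.11, np.int64(42), -0.4), (0.14, np.int64(39), 0.5)]
posts {'L': (np.int64(40), -0.3), 'R': (np.int64(91), -0.2)}
head x(bottom) [-73.7  24.3] z [25.3 92.3]
tilt deg [ 8.7 -1.1]
vs world
head x(bottom) [-70.5  26.3] z [27.8 92. ]
tilt deg [5.6 3.3]
```

Request:
step_arm([
  [0,-0.036,0.01,0,2,0,-1],
  [0,-0.075,0.021,0,4,0,-1],
  [0,-0.115,0.032,0,5,0,-1],
  [0,-0.155,0.044,0,5,0,-1],
  [0,-0.195,0.055,0,5,0,-1],
])

```text
time_s: 11.55
ee_pos: [0.505, -0.1105, 0.3219]
ee_rot: [0.652, 0.126, 0.739, -0.111]
ft_force: [0.7, 0.1, -4.2]
gripper_width: 0.0258
```

Request:
step_arm([
  [0,-0.01,0.003,0,0,0,-1],
  [0,-0.015,0.004,0,0,0,-1],
  [0,-0.015,0.004,0,0,0,-1],
  [0,-0.015,0.004,0,0,0,-1],
  [0,-0.015,0.004,0,0,0,-1],
])

```text
time_s: 11.97
ee_pos: [0.5042, -0.1249, 0.3217]
ee_rot: [0.653, 0.126, 0.739, -0.11]
ft_force: [-0.3, 1.3, -4.4]
gripper_width: 0.0259
```

```bash
python3 - <<'E'
from h import *
T=T0@R.from_euler("y",8,degrees=True).as_matrix()
s,m=go(tcp_for(RS,.28),T); p,W=beam("pics/a7.png"); print("vs world"); headtilt(p,W,s,T0)
E
```

```text
t 11.97 p [ 0.5042 -0.1249  0.3217] F [-0.3  1.3 -4.4] w 0.0259
[[-0.116  0.33   0.937]
 [ 0.042  0.944 -0.328]
 [-0.992  0.001 -0.124]]
tool delta [ 0.0019  0.0013 -0.0014] rot deg [-0.14  0.9  -0.08]
proud(mm): [(-0.14, np.int64(88), -0.2), (-0.11, np.int64(77), 0.1), (-0.08, np.int64(72), -0.0), (-0.05, np.int64(33), 0.0), (-0.02, np.int64(11), 0.4), (0.02, np.int64(11), -0.3), (0.05, np.int64(0), None), (0.08, np.int64(0), None), (0.11, np.int64(0), None), (0.14, np.int64(0), None)]
posts {'L': None, 'R': (np.int64(89), -0.6)}
vs world
head x(bottom) [-64.4  32.5] z [29.6 92.8]
tilt deg [-3.3  0.8]
```

View pics/a7.png

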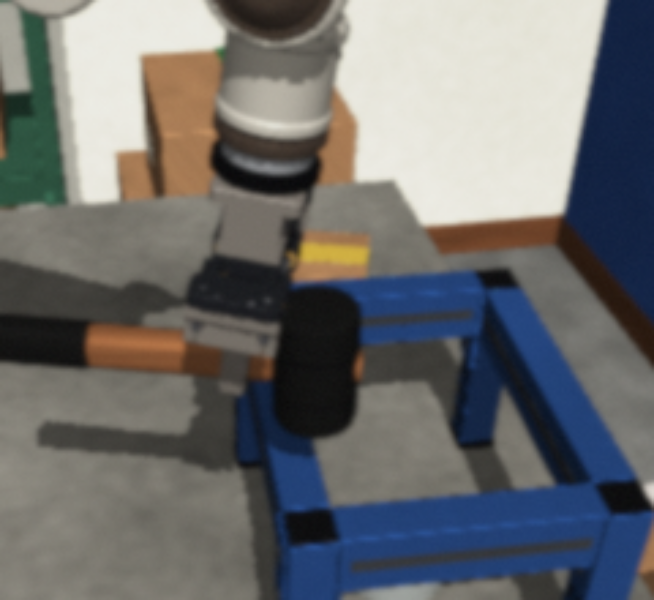

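The head is level within ~1–2° over the right strike (crop px 318,360), with the beam visually flush at the right post. I'll give a finishing tap there.

Request:
step_arm([
  [0.024,0.001,0.002,0,0,0,-1],
  [0.064,0.001,0.007,0,0,0,-1],
  [0.02,0.001,0.002,0,0,0,-1],
  [0,0.001,0,0,0,0,-1],
  [0,0.001,0,0,0,0,-1],
])

```text
time_s: 12.43
ee_pos: [0.5049, -0.1227, 0.3239]
ee_rot: [0.654, 0.125, 0.738, -0.11]
ft_force: [0.6, -1.0, -2.6]
gripper_width: 0.0261
```

```bash
python3 - <<'E'
from h import *
s,m=st(); p,W=beam(); headtilt(p,W,s,T0)
E
```

```text
t 12.43 p [ 0.5049 -0.1227  0.3239] F [ 0.6 -1.  -2.6] w 0.0261
[[-0.113  0.328  0.938]
 [ 0.04   0.945 -0.326]
 [-0.993  0.001 -0.12 ]]
proud(mm): [(-0.14, np.int64(82), -0.2), (-0.11, np.int64(76), -0.0), (-0.08, np.int64(70), 0.2), (-0.05, np.int64(48), 0.1), (-0.02, np.int64(22), 0.4), (0.02, np.int64(23), -0.1), (0.05, np.int64(0), None), (0.08, np.int64(0), None), (0.11, np.int64(0), None), (0.14, np.int64(0), None)]
posts {'L': None, 'R': (np.int64(86), -0.5)}
head x(bottom) [-66.2  31.5] z [31.4 94.4]
tilt deg [-1.5  0.2]
```

```bash
python3 - <<'E'
from h import *
T=T0@R.from_euler("y",7.2,degrees=True).as_matrix()
go(np.array([.4742,.3667,.32]),T)
E
```

```text
t 12.48 p [ 0.506  -0.1234  0.3243] F [ 1.1 -0.2 -5.1] w 0.0259
[[-0.11   0.328  0.938]
 [ 0.039  0.945 -0.326]
 [-0.993  0.    -0.117]]
tool delta [ 0.0267  0.4525 -0.1892] rot deg [-0.03  0.48 -0.02]
```

Request:
step_arm([
  [0.002,0.036,-0.015,0,0,0,-1],
  [0.004,0.072,-0.03,0,0,0,-1],
  [0.006,0.11,-0.045,0,0,0,-1],
  [0.009,0.147,-0.061,0,0,0,-1],
  [0.011,0.184,-0.077,0,0,0,-1],
])

```text
time_s: 12.9
ee_pos: [0.4936, 0.0782, 0.3232]
ee_rot: [0.656, 0.124, 0.736, -0.11]
ft_force: [1.0, -0.0, -5.5]
gripper_width: 0.0258
```

Request:
step_arm([
  [0.002,0.036,-0.015,0,0,0,-1],
  [0.004,0.072,-0.03,0,0,0,-1],
  [0.006,0.11,-0.045,0,0,0,-1],
  [0.009,0.147,-0.061,0,0,0,-1],
  [0.011,0.184,-0.077,0,0,0,-1],
])

```text
time_s: 13.32
ee_pos: [0.4808, 0.2804, 0.3219]
ee_rot: [0.658, 0.125, 0.735, -0.109]
ft_force: [1.3, -0.7, -5.0]
gripper_width: 0.0255
```

Request:
step_arm([
  [0.001,0.036,-0.015,0,0,0,-1],
  [0.004,0.07,-0.03,0,0,0,-1],
  [0.005,0.08,-0.034,0,0,0,-1],
  [0.005,0.084,-0.035,0,0,0,-1],
  [0.005,0.084,-0.035,0,0,0,-1],
])

```text
time_s: 13.73
ee_pos: [0.4751, 0.3723, 0.3212]
ee_rot: [0.658, 0.124, 0.735, -0.109]
ft_force: [-0.1, -0.9, -5.6]
gripper_width: 0.0256
```

```bash
python3 - <<'E'
from h import *
T=T0@R.from_euler("y",7.2,degrees=True).as_matrix()
s,m=go(np.array([.4742,.3667,.32]),T); beam(); W=mallet(s,T0)
p=cv2.imread("pics/lasttop.png"); Z=W[...,2]
def f(y,w=.012):
    mid=np.array([.5572,-.0331]);v=(W[...,:2]-mid)@np.array([.0447,.999]);u=(W[...,:2]-mid)@np.array([.999,-.0447])
    k=(abs(v-y)<w)&(abs(u)<.012)&(abs(Z-.22)<.03); k2=(abs(v-y)<w)&(abs(u-.26)<.012)&(abs(Z-.22)<.03)
    return [round(float(np.nanmean(Z[q]))*1000-220,2) for q in(k,k2)]
for y in(-.17,-.14,-.11,-.05,0,.05,.11,.14,.17): print(y,"front,rear",f(y))
E
```

```text
t 13.73 p [0.4751 0.3723 0.3212] F [-0.1 -0.9 -5.6] w 0.0256
[[-0.103  0.325  0.94 ]
 [ 0.039  0.946 -0.323]
 [-0.994  0.004 -0.11 ]]
tool delta [ 0.0011 -0.0056  0.0011] rot deg [ 0.18  0.88 -0.19]
proud(mm): [(-0.14, np.int64(84), -0.3), (-0.11, np.int64(73), -0.0), (-0.08, np.int64(68), -0.3), (-0.05, np.int64(65), -0.0), (-0.02, np.int64(58), -0.1), (0.02, np.int64(54), -0.1), (0.05, np.int64(51), -0.1), (0.08, np.int64(47), -0.1), (0.11, np.int64(46), -0.1), (0.14, np.int64(41), -0.2)]
posts {'L': (np.int64(35), -0.1), 'R': (np.int64(90), -0.3)}
head pts 740
top x -0.06420115567256213 tilt deg (y,z; +z=nose down) [-2.93402436  0.03551664] yrange [-0.03424591  0.02558322] zrange [0.04460443 0.09282903]
-0.17 front,rear [-0.61, -0.81]
-0.14 front,rear [-0.09, -0.68]
-0.11 front,rear [-0.42, -0.62]
-0.05 front,rear [-0.51, -0.28]
0 front,rear [-0.04, -0.6]
0.05 front,rear [-0.58, -0.32]
0.11 front,rear [-0.42, -0.61]
0.14 front,rear [-0.49, -0.97]
0.17 front,rear [-0.47, -0.98]
```

Both ends agree with the posts and the rear beam within about 0.5 mm in both cameras, so they are home. Now I'll set the mallet down at its old place.

Request:
step_arm([
  [0.036,-0.002,0.004,0,0,0,-1],
  [0.072,-0.004,0.008,0,0,0,-1],
  [0.11,-0.006,0.012,0,0,0,-1],
  [0.148,-0.006,0.016,0,0,0,-1],
  [0.185,-0.006,0.02,0,0,0,-1],
])

```text
time_s: 14.25
ee_pos: [0.474, 0.3637, 0.134]
ee_rot: [0.658, 0.126, 0.734, -0.11]
ft_force: [-0.2, 0.7, -5.9]
gripper_width: 0.0257
```

Request:
step_arm([
  [0.03,0,0.003,0,0,0,-1],
  [0.06,0,0.006,0,0,0,-1],
  [0.075,0,0.008,0,0,0,-1],
  [0.08,0,0.009,0,0,0,-1],
  [0.08,0,0.009,0,0,0,-1],
])

```text
time_s: 14.67
ee_pos: [0.4743, 0.3623, 0.0525]
ee_rot: [0.658, 0.126, 0.734, -0.112]
ft_force: [-0.1, 0.9, -5.4]
gripper_width: 0.0261
```

```bash
python3 - <<'E'
from h import *
s,m=st(); W=mallet(s,T0); p,d=vision.capture("side"); headtilt(p,cloud("side",d),s,T0)
cv2.imwrite("pics/a8.png",cv2.resize(p[90:240,180:380,::-1],(800,600)))
E
```

```text
t 14.67 p [0.4743 0.3623 0.0525] F [-0.1  0.9 -5.4] w 0.0261
[[-0.104  0.332  0.938]
 [ 0.038  0.943 -0.33 ]
 [-0.994  0.002 -0.11 ]]
head pts 304
top x -0.06427803106848529 tilt deg (y,z; +z=nose down) [-2.90247115  1.03081449] yrange [-0.03396859  0.01678779] zrange [0.0453885  0.09318411]
head x(bottom) [-68.9  54.6] z [26.4 98.1]
tilt deg [4.3 2.5]
```

View pics/a8.png

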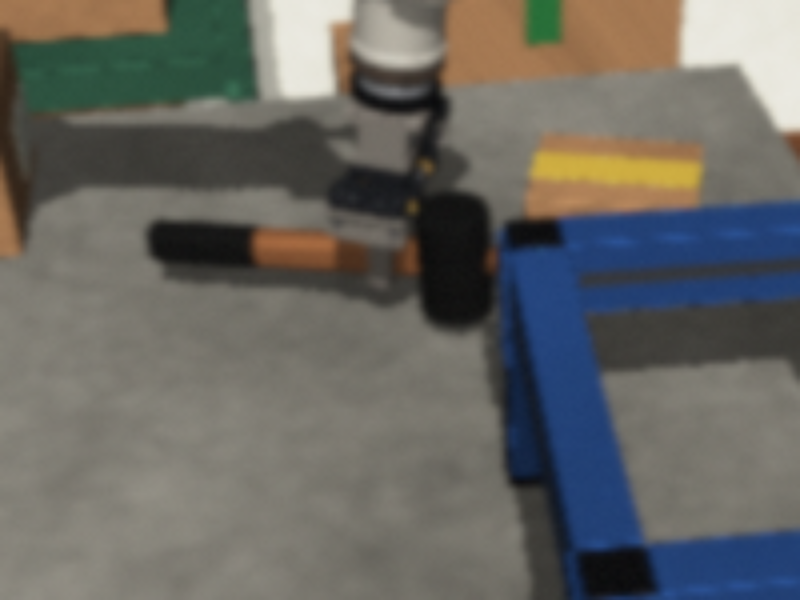

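The mallet (crop px 455,260) is level and ~1.5 cm above the bench, with no contact with the frame. I'll lower it gently while watching the force.

Request:
step_arm([
  [0.004,0,0,0,0,0,-1],
  [0.008,0,0.001,0,0,0,-1],
  [0.011,0,0.001,0,0,0,-1],
  [0.013,0,0.0015,0,0,0,-1],
  [0.014,0,0.0015,0,0,0,-1],
])

```text
time_s: 15.18
ee_pos: [0.4759, 0.3638, 0.0409]
ee_rot: [0.659, 0.127, 0.733, -0.11]
ft_force: [0.1, 0.7, -5.3]
gripper_width: 0.0256
```

Request:
step_arm([
  [0.001,0,0,0,0,0,-1],
  [0.002,0,0,0,0,0,-1],
  [0.002,0,0,0,0,0,-1],
  [0.002,0,0,0,0,0,-1],
  [0.002,0,0,0,0,0,-1],
])

```text
time_s: 15.6
ee_pos: [0.4758, 0.3639, 0.039]
ee_rot: [0.659, 0.127, 0.733, -0.11]
ft_force: [-0.2, -0.1, -4.9]
gripper_width: 0.0259
```

Request:
step_arm([
  [0.001,0,0,0,0,0,-1],
  [0.002,0,0,0,0,0,-1],
  [0.003,0,0,0,0,0,-1],
  [0.003,0,0,0,0,0,-1],
  [0.003,0,0,0,0,0,-1],
])

```text
time_s: 16.02
ee_pos: [0.4754, 0.364, 0.036]
ee_rot: [0.659, 0.127, 0.733, -0.11]
ft_force: [-0.5, -0.5, -5.6]
gripper_width: 0.0258
```

Request:
step_arm([
  [0.001,0,0,0,0,0,-1],
  [0.002,0,0,0,0,0,-1],
  [0.002,0,0,0,0,0,-1],
  [0.002,0,0,0,0,0,-1],
  [0.002,0,0,0,0,0,-1],
])

```text
time_s: 16.43
ee_pos: [0.4755, 0.3642, 0.0357]
ee_rot: [0.659, 0.127, 0.733, -0.11]
ft_force: [-4.2, -3.1, 6.6]
gripper_width: 0.0257
```

Contact: the force has flipped to +7 N, so the bench carries the mallet. Releasing slowly.

Request:
step_arm([
  [0,0,0,0,0,0,-0.4],
  [0,0,0,0,0,0,-0.3],
  [0,0,0,0,0,0,-0.1],
  [0,0,0,0,0,0,0.2],
  [0,0,0,0,0,0,0.5],
])

```text
time_s: 16.85
ee_pos: [0.4757, 0.3643, 0.0358]
ee_rot: [0.659, 0.127, 0.733, -0.11]
ft_force: [-0.0, 0.1, 0.1]
gripper_width: 0.0501
```

Request:
step_arm([
  [0,0,0,0,0,0,0.7],
  [0,0,0,0,0,0,0.9],
  [0,0,0,0,0,0,0.9],
  [0,0,0,0,0,0,0.9],
  [0,0,0,0,0,0,0.9],
])

```text
time_s: 17.27
ee_pos: [0.4757, 0.3643, 0.0357]
ee_rot: [0.659, 0.127, 0.733, -0.11]
ft_force: [0.7, 0.2, -0.0]
gripper_width: 0.0833
```

```bash
python3 - <<'E'
from h import *
s,m=st(); mallet(s,T0); print("up .2 in tool:",np.round(m.T@np.array([-.02,0.01,.2]),3))
E
```

```text
t 17.27 p [0.4757 0.3643 0.0357] F [ 0.7  0.2 -0. ] w 0.0833
[[-0.099  0.331  0.938]
 [ 0.04   0.944 -0.329]
 [-0.994  0.005 -0.106]]
head pts 312
top x -0.06307710509841753 tilt deg (y,z; +z=nose down) [-2.40627527  0.41908578] yrange [-0.03340364  0.01721782] zrange [0.04351638 0.09642714]
up .2 in tool: [-0.196  0.004 -0.043]
```

Request:
step_arm([
  [-0.02,0,-0.004,0,0,0,1],
  [-0.055,0,-0.012,0,0,0,1],
  [-0.095,0,-0.021,0,0,0,1],
  [-0.135,0,-0.03,0,0,0,1],
  [-0.17,0,-0.038,0,0,0,1],
])

```text
time_s: 17.73
ee_pos: [0.4567, 0.3701, 0.2115]
ee_rot: [0.66, 0.127, 0.732, -0.11]
ft_force: [0.7, 0.0, 0.1]
gripper_width: 0.0917
```

Request:
step_arm([
  [0,0.01,-0.04,0,0,0,1],
  [0,0.02,-0.08,0,0,0,1],
  [0,0.02,-0.12,0,0,0,1],
  [0,0.03,-0.15,0,0,0,1],
  [0,0.03,-0.17,0,0,0,1],
])

```text
time_s: 18.15
ee_pos: [0.3045, 0.4559, 0.2303]
ee_rot: [0.66, 0.127, 0.733, -0.109]
ft_force: [-0.5, 0.3, 0.9]
gripper_width: 0.0921
```

```bash
python3 - <<'E'
from h import *
s,m=st(); p,W=beam()
t,d=vision.capture("top"); W=cloud("top",d); X,Y,Z=W[...,0],W[...,1],W[...,2]
hd=(Z>.085)&(Z<.12)&(X>.42)&(X<.62)&(Y>.27)&(Y<.43); P=W[hd]
print("head",hd.sum(),np.median(P,0),"tilt",np.degrees(np.linalg.lstsq(np.c_[P[:,:2],np.ones(len(P))],P[:,2],rcond=None)[0][:2]))
hn=(Z>.045)&(Z<.08)&(X>.2)&(X<.49)&(Y>.27)&(Y<.5); print("handle z",np.nanmedian(Z[hn]))
cv2.imwrite("pics/end.png",cv2.resize(np.vstack([t,p])[...,::-1],(480,600)))
E
```

```text
t 18.15 p [0.3045 0.4559 0.2303] F [-0.5  0.3  0.9] w 0.0921
[[-0.097  0.329  0.939]
 [ 0.042  0.944 -0.326]
 [-0.994  0.008 -0.106]]
proud(mm): [(-0.14, np.int64(81), 0.1), (-0.11, np.int64(77), -0.3), (-0.08, np.int64(71), 0.2), (-0.05, np.int64(64), 0.1), (-0.02, np.int64(59), 0.3), (0.02, np.int64(57), 0.0), (0.05, np.int64(48), 0.0), (0.08, np.int64(51), 0.5), (0.11, np.int64(43), -0.1), (0.14, np.int64(47), 0.1)]
posts {'L': (np.int64(40), -0.5), 'R': (np.int64(91), -0.4)}
head 489 [0.54085702 0.34335342 0.09904106] tilt [-1.12317472  1.27877984]
handle z 0.06430442599614837
```

View pics/end.png

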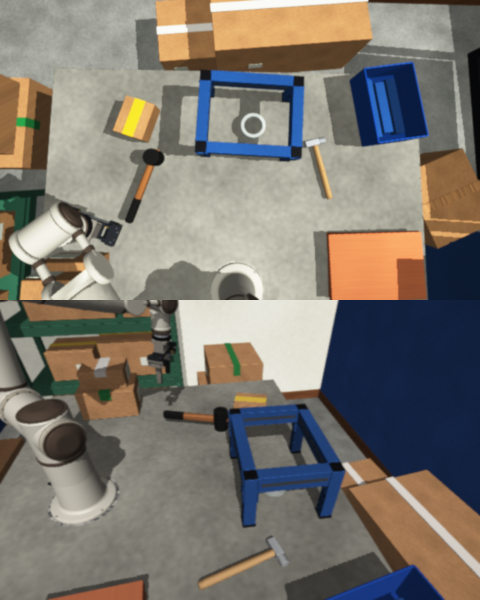

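The final view shows the beam flush, the mallet standing left of the frame (top px ~150,157), and the hammer, tape and carton where they were. Handing in.

```bash
python3 -c "
from cell import close_job
print(close_job())"
```

```text
the job is handed in; nothing more can be done
None
```

The front beam is down at both ends and the mallet is standing on its rubber face again, about 13 mm from where it started. I handed the job in at about 18 s of the 64 s allowed.

- **Taps:** I struck left, right, left, right, left, then gave the right end a finishing tap, which moved nothing. The left end started about 18 mm proud and the right about 14 mm. After each tap, the measured difference between the ends was never more than about 6 mm.
- **Beam check:** the beam's top reads −0.3 to +0.5 mm against the nominal 220 mm. The front posts read −0.4 to −0.5 mm in the same picture, so the beam shows up to about 1 mm above them, usually about 0.5 mm. I put this down to depth noise, because an earlier top view had it level with the rear beam to about 0.6 mm.
- **Mallet check:** its top is at 99 mm and its handle top at 64 mm, both as at the start. The depth data show about 1° of tilt, which is also within noise.
- **Slip in the grip:** the head turned about 8° nose-up in the fingers over the last strong taps. I levelled it with the wrist before continuing, and it stood properly when released.
- **Other things:** the hammer, tape roll and carton look unmoved in the last pictures, and the arm was clear of everything at hand-in.

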